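Reverse the hoist drive: lift the lockout collar and take the lever through the gate

ROBOT

A 7-joint arm with a two-finger parallel gripper is mounted at the origin on the work surface. World frame = base frame: x ahead of the robot, y to its left, z up, the work surface at z = 0. Lengths are in m, angles in rad, forces in N, time in s.
With the tool pointing down it reaches from about 0.4 to 0.85 m from the base axis. Payload 10.4 kg.
Tool frame: the origin (TCP) lies at the very end of the fingers, on their centre line; the grasp point (between the pads) lies 19 mm behind it; z points along the fingers, y is the line along which they close (so a half turn about z gives the same grasp; the last joint's range is limited). The gripper opens to 87 mm and grips with 3 to 60 N. Pads are 19 mm wide; open, the fingers measure 117 mm over their backs; the gripper's body (75 mm by 190 mm) begins 51 mm behind the grasp point.
Start: joints at [1.097, 0.332, -0.065, 1.46, 0.022, 1.35, -0.088], TCP at [0.272, -0.563, 0.223] pointing down, gripper open.
Joint ranges: [-2.6, 2.6], [-0.5, 2.12], [-1.47, 1.34], [0.16, 2.42], [-1.27, 4.41], [0.06, 2.06], [-2.6, 2.6]. Speed limits (rad/s): [2.22, 2.22, 2.79, 2.79, 3.14, 3.14, 3.14].

INTERFACE

Orientations are given as a unit quaternion [x, y, z, w].
In Python, from bench import * gives the robot as it stands.
- The arm moves only by the tool step_arm, never from a script. Its arguments are lists of equal length, an entry for each row: "delta_pos": the shift along the world's x, y, z in units of 25 mm (1.0 is 25 mm), a list of three; "turn": the turn about the world's z in units of 0.12 rad (1.0 is 0.12 rad). In form: {"delta_pos": [[tx, ty, tz], ...], "turn": [turn, ...]}. A call has 1 to 12 rows; each row shifts and turns the commanded pose from where the row before left it; what a row does not reach is not made up. A row lasts 1/10 s, in which the tool goes at most 50 mm and 8.59 degrees, less where a joint would pass 70% of its speed; a pose out of reach is approached as far as the arm can. A call with a number of a shift or a turn outside -1 to 1 is refused whole. A call with a gripper value outside its range is refused whole. "grip" is the closure, from 0 (fully open) to 1 (shut), set as the call begins (left out, the last holds). The fingers move at their own pace and stop on an object; "newtons" is the grip in N (left out, the last holds). Time passes only in rows, so rows that do not move let the fingers close. It gives the time, the measured TCP pose, the force, the opening and the grip force at its end, in the units of the state.
- read_state(): the state, without advancing time (a new reading comes with each control period).
- camera(name): name is "scene" or "top"; returns a dict with "image" (384x512x3 uint8, red, green, blue), "z_map" (384x512 float32, m along the optical axis (not along the pixel's ray), 0 where there is no reading), "mtx" (3x3 intrinsics, pixels), "view" (4x4, takes a point from world to camera coordinates). Camera axes: x right, y up, looking along -z (the intrinsics and any distortion apply to the point x, -y, -z); pixel columns grow to the right and rows downward; lengths in m; the calibration is good to about 2 mm. A picture is of the moment at which its call begins.
- close_job(): hands the job in; it is judged then, once.
The state is a dict: "time": time; "joint_positions": joint angles; "joint_vel": joint speeds; "joint_torque": joint torques, N m; "ee_pos": TCP position; "eef_rot": TCP orientation; "ft_force": force on the tool from outside, world axes, zero at the start; "torque": the same for the moment, N m; "width": finger opening in m; "grip_force": force on a finger pad.
Only numpy, scipy, OpenCV 4.12 (cv2) and the standard library are available. Lean on these libraries where they do the work, as an engineer would, in place of code of your own. Each camera call takes 0.05 s, during which the arm holds its last target. There are 200 camera calls.

TASK

Reverse the hoist on the controller whose lever has the red knob: push its lever away from you, lifting the yellow lockout collar to get it through the gate at upright, and on the far side let the collar drop fully home so that it locks the lever over there. Leave the black-knobbed lever as it is, and do not disturb the other things on the bench.

Things in the scene. Friction and masses are not known exactly. Their poses are not given: they have to be found in the camera images.
- hoist_base (a point): Underside centre, on the bench, of the hoist controller: a fixed grey cast box 175 mm along x, 110 mm along y, top 96 mm above the bench, on a 210 x 140 x 8 mm base plate. Its lever has the RED knob. The travel controller (BLACK knob) is the same make and stands beside it, left or right. Both levers have yellow collars.
- hoist_pivot (a point): Pivot of the hoist lever, 50 mm above hoist_base. Its x axis points the way the lever is to be pushed: away from the robot, up to 15 degrees off the base's x. y is the pivot's axis, z is up. The lever is a 12 mm steel rod, ending 204 mm from the pivot. All distances along the lever below are measured from the pivot.
- hoist_gate (a point): Middle of the top of the gate's tooth. Two steel quadrant plates (y = +-7.5 to +-12.5 mm, 100 mm radius about the pivot) stand up out of the box with the lever between them; the tooth is an 8 mm rise of both, out to 108 mm radius, from 0.125 to 0.345 rad of lever direction on the far side. Pushing hard does not get the lowered collar past it.
- hoist_lever (a joint): Angle of the hoist lever, rad: 0 upright, negative leaning to the robot (-x of hoist_pivot), positive leaning away; stops at -0.55 and 0.55. It starts at -0.5 to -0.2. Friction (0.35 N m) holds it where it is left. With the collar down the gate stops it at about 0. Keep the collar up until about 0.48: from there it drops in behind the tooth and locks the lever.
- hoist_collar (a joint): Lift of the hoist's yellow collar along its lever, m: 0 down (home), 0.014 at its upper stop; at least 0.009 clears the tooth. A spring pushes it down, with 4 N at 0 rising to 7.5 N at the top; let go, it drops by itself.
- hoist_flange (a point): Centre of the finger flange of the hoist's collar (moves with collar and lever, z along the lever), 154 mm from the pivot when down. The flange is a disc 52 mm across, from 150 to 158 mm; under it the collar's sleeve, 20 mm diameter, 113 to 150 mm, then its 27 mm skirt, 101 to 113 mm. Fingertips fit under the rim; flange or sleeve can also be gripped.
- hoist_knob (a point): Centre of the hoist lever's red knob, on the lever's axis 189 mm from the pivot. The knob is round, 34 mm across, from 174 to 204 mm along the lever.
- travel_knob (a point): Centre of the travel lever's black knob, 189 mm from its own pivot, same size: leave this lever alone.
- meter_a: handheld multimeter with a yellow holster, 190 x 94 x 44 mm, lying flat left of the controllers (origin on the bench under its middle)
- meter_b: a second such multimeter, lying flat right of the controllers (origin on the bench under its middle)
- thermometer: dark grey handheld thermometer, 185 x 76 x 30 mm, lying flat at the far right (origin on the bench under its middle)
- screwdriver: orange-handled screwdriver, 190 mm long, lying between the controllers (origin on the bench under its middle)
- spool: grey solder spool, 54 mm diameter, 50 mm tall, standing between and beyond the controllers (origin on the bench under its middle)
- tray: red parts tray, 150 x 110 x 45 mm, at the far left (origin on the bench under its middle)

How it is judged:
By the outcome, as a careful person would: the job done as asked, in the order asked, and still so for the second after the job is handed in, with the robot touching nothing.
It also fails if it takes over 48 s, if anything falls off the work surface, if the arm or the gripper's body presses on something with over 40 N, if the wrist force passes 120 N, or if a joint passes its speed limit or range.

## Working session

There is one attempt and no reset: what is moved stays moved. The work goes in short steps, Python scripts to look and compute and a tool call to move; the robot and the scene stay as the last step left them, time stands still between calls to the robot, and variables do not carry over. Pictures are saved under pics/ and viewed, at most 10 in all, crops included, and the job is handed in when it is done.

Besides the shell and the picture viewer there is one more tool, called as a command line: name --pt "numbers of a row" for each row, then --argument value for the rest. step_arm: Moves the arm, as the interface text tells. Shifts and turns lie within -1 to 1; 1 stands for 25 mm of shift or 0.12 rad of turn. Its arguments: {"type":"object","properties":{"delta_pos":{"type":"array"},"turn":{"type":"array"},"grip":{"type":"number"},"newtons":{"type":"number"}},"required":["delta_pos","turn"]}

```bash
mkdir -p pics; cat > h.py <<'E'
from bench import *
import numpy as np, cv2
def pts(c):
    z=c["z_map"];K=c["mtx"];v,u=np.mgrid[0:z.shape[0],0:z.shape[1]]
    X=(u-K[0,2])/K[0,0]*z;Y=(v-K[1,2])/K[1,1]*z
    P=np.stack([X,-Y,-z,np.ones_like(z)],-1)
    return (P@np.linalg.inv(c["view"]).T)[...,:3]
def hsv(c): return cv2.cvtColor(c["image"],cv2.COLOR_RGB2HSV)
E
python3 - <<'E'
from h import *
print({k:np.round(v,3) for k,v in read_state().items()})
ims=[]
for n in("scene","top"):
    c=camera(n);np.savez(f"{n}0.npz",**c);cv2.imwrite(f"pics/{n}0.png",c["image"][...,::-1])
    H=hsv(c);P=pts(c);print(n,c["mtx"].round(1).tolist(),np.linalg.inv(c["view"])[:3].round(3).tolist())
    for nm,m in(("red",((H[...,0]<6)|(H[...,0]>174))&(H[...,1]>150)&(H[...,2]>60)),("yel",(H[...,0]>20)&(H[...,0]<34)&(H[...,1]>140)&(H[...,2]>80))):
        k,l,s,ce=cv2.connectedComponentsWithStats(m.astype(np.uint8))
        for i in range(1,k):
            if s[i,4]>25:
                q=P[(l==i)&(c["z_map"]>0)];print(nm,s[i].tolist(),ce[i].round(),np.median(q,0).round(3),q.min(0).round(3),q.max(0).round(3))
E
```

```text
{'time': np.float64(0.0), 'joint_positions': array([ 1.097,  0.333, -0.065,  1.461,  0.022,  1.35 , -0.089]), 'joint_vel': array([ 0.   , -0.001, -0.   ,  0.001,  0.   , -0.001, -0.   ]), 'joint_torque': array([ 0.0000e+00, -6.2325e+01,  2.5000e-02, -3.8989e+01, -6.1000e-02,
        4.0000e-02,  0.0000e+00]), 'ee_pos': array([ 0.272, -0.562,  0.222]), 'eef_rot': array([ 0.975,  0.224, -0.   , -0.001]), 'ft_force': array([-0.584, -0.038,  0.308]), 'torque': array([-0.019,  0.007, -0.002]), 'grip_force': np.float64(0.0), 'width': np.float64(0.087)}
scene [[424.2, 0.0, 257.0], [0.0, 424.2, 190.3], [0.0, 0.0, 1.0]] [[0.561, -0.636, 0.53, 1.213], [0.828, 0.431, -0.358, -0.41], [-0.001, 0.64, 0.769, 1.097]]
red [176, 0, 98, 68, 3366] [230.  31.] [-0.563  0.628 -0.09 ] [-1.349  0.08  -0.717] [0.033 1.382 0.302]
red [348, 164, 56, 43, 1413] [375. 186.] [0.681 0.421 0.021] [ 0.605  0.31  -0.003] [0.807 0.482 0.136]
red [175, 190, 11, 12, 104] [180. 195.] [ 0.528 -0.188  0.246] [ 0.51  -0.2    0.232] [ 0.539 -0.172  0.253]
red [37, 239, 7, 21, 49] [ 40. 249.] [ 0.393 -0.551  0.133] [ 0.359 -0.
[... 2420 characters left out ...]
0. 288.] [0.338 0.125 0.02 ] [0.329 0.119 0.004] [0.345 0.132 0.026]
yel [367, 184, 7, 7, 41] [370. 187.] [ 0.641 -0.349  0.034] [ 0.632 -0.358  0.022] [ 0.65  -0.34   0.039]
yel [378, 186, 7, 7, 39] [381. 189.] [ 0.635 -0.38   0.033] [ 0.627 -0.391  0.027] [ 0.644 -0.372  0.036]
yel [186, 196, 21, 21, 210] [198. 206.] [0.557 0.137 0.207] [0.534 0.12  0.093] [0.595 0.19  0.252]
yel [318, 211, 21, 21, 181] [325. 219.] [ 0.534 -0.173  0.205] [ 0.502 -0.208  0.1  ] [ 0.554 -0.159  0.244]
yel [98, 213, 41, 67, 765] [121. 247.] [0.455 0.364 0.034] [ 0.36   0.347 -0.003] [0.554 0.462 0.045]
yel [363, 225, 34, 67, 784] [376. 258.] [ 0.43  -0.339  0.033] [ 0.333 -0.422 -0.004] [ 0.527 -0.324  0.043]
```

View pics/scene0.png

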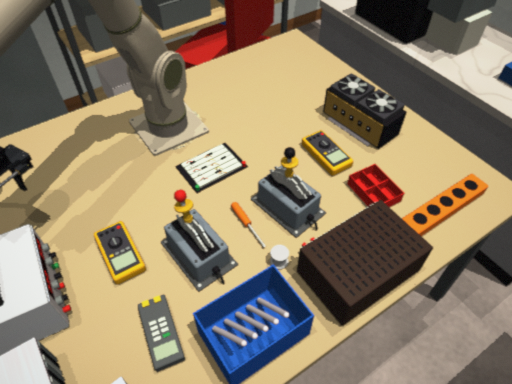

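View pics/top0.png

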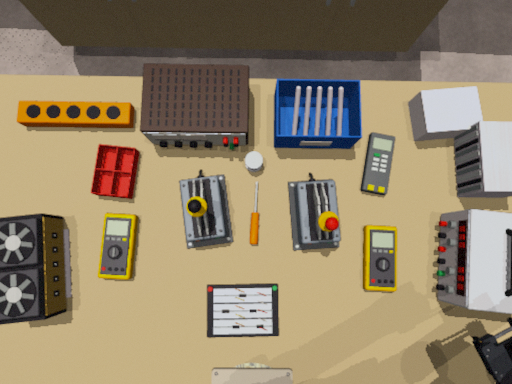

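The red-knobbed hoist is on the right, with the knob at about (332,224) in the top view and leaning toward the robot. Its box spans about (290–340, 180–248). The black-knobbed travel lever is on the left at about (195,206). Next I'll measure the box pose and the lever axis.

```bash
python3 - <<'E'
from h import *
D={n:dict(np.load(n+"0.npz")) for n in("scene","top")}
def fit(n,zlo,zhi):
    P=pts(D[n]);ok=(D[n]["z_map"]>0)&(P[...,2]>zlo)&(P[...,2]<zhi)&(abs(P[...,0]-.57)<.17)&(P[...,1]<-.05)&(P[...,1]>-.29)
    k,l,s,c=cv2.connectedComponentsWithStats(ok.astype(np.uint8));i=1+np.argmax(s[1:,4])
    q=P[l==i];r=cv2.minAreaRect((q[:,:2]*1000).astype(np.float32));print(n,zlo,len(q),r,q[:,2].mean().round(4))
for n in D: fit(n,.088,.104); fit(n,.003,.14)
for n in D:
    c=D[n];P=pts(c);H=hsv(c);near=(abs(P[...,0]-.55)<.09)&(abs(P[...,1]+.18)<.06)&(c["z_map"]>0)
    m=((H[...,0]<6)|(H[...,0]>174))&(H[...,1]>150)&near&(P[...,2]>.225)
    q=P[m];ce=(np.linalg.lstsq(np.c_[2*q,np.ones(len(q))],(q**2).sum(1),rcond=None)[0])[:3]
    v,u=np.nonzero(m);(x,y),r=cv2.minEnclosingCircle(np.c_[u,v].astype(np.float32))
    print(n,"knob sphere",ce.round(4),"pix",x,y,r)
    R=np.linalg.inv(c["view"]);d=R[:3,:3]@np.array([(x-c["mtx"][0,2])/c["mtx"][0,0],-(y-c["mtx"][1,2])/c["mtx"][1,1],-1]);o=R[:3,3]
    c["ray"]=(o,d/np.linalg.norm(d))
    m=(H[...,0]>18)&(H[...,0]<36)&(H[...,1]>120)&near&(P[...,2]>.15);q=P[m]
    f=q[q[:,2]>.19];A=np.c_[f[:,:2],np.ones(len(f))]
    print("yellow n",len(q),len(f),"bounds",f.min(0).round(3),f.max(0).round(3),"mean",f.mean(0).round(4))
(o1,d1),(o2,d2)=D["scene"]["ray"],D["top"]["ray"]
t=np.linalg.lstsq(np.c_[d1,-d2],o2-o1,rcond=None)[0];a,b=o1+t[0]*d1,o2+t[1]*d2;print("tri",(a+b)/2,np.linalg.norm(a-b))
for n in D:
    c=D[n]["image"];x0,y0=((280,165) if n=="top" else(145,175));cr=c[y0:y0+95,x0:x0+100]
    D[n]["cr"]=cv2.resize(cr,None,fx=4,fy=4,interpolation=cv2.INTER_CUBIC)
cv2.imwrite("pics/crop0.png",np.hstack([D["top"]["cr"],D["scene"]["cr"]])[...,::-1])
E
```

```text
scene 0.088 1522 ((565.2743530273438, -181.54562377929688), (176.1977081298828, 110.44583129882812), 4.740567684173584) 0.0965
scene 0.003 3320 ((552.5081787109375, -177.63140869140625), (284.23968505859375, 155.9304962158203), 5.331722259521484) 0.0696
top 0.088 1666 ((561.574462890625, -181.61978149414062), (174.74803161621094, 110.2755126953125), 4.4885406494140625) 0.0963
top 0.003 2846 ((571.89599609375, -184.4251708984375), (237.14776611328125, 150.0555419921875), 3.5705130100250244) 0.0745
scene knob sphere [ 0.5233 -0.1856  0.2384] pix 179.93182373046875 195.38636779785156 5.982593059539795
yellow n 260 177 bounds [ 0.508 -0.209  0.198] [ 0.555 -0.159  0.222] mean [ 0.5347 -0.1857  0.205 ]
top knob sphere [ 0.5194 -0.1842  0.2357] pix 331.75 223.5 6.270068168640137
yellow n 181 181 bounds [ 0.502 -0.208  0.193] [ 0.551 -0.159  0.244] mean [ 0.5316 -0.1768  0.2055]
tri [ 0.51839466 -0.18478846  0.23337437] 0.000711208426436244
```

View pics/crop0.png

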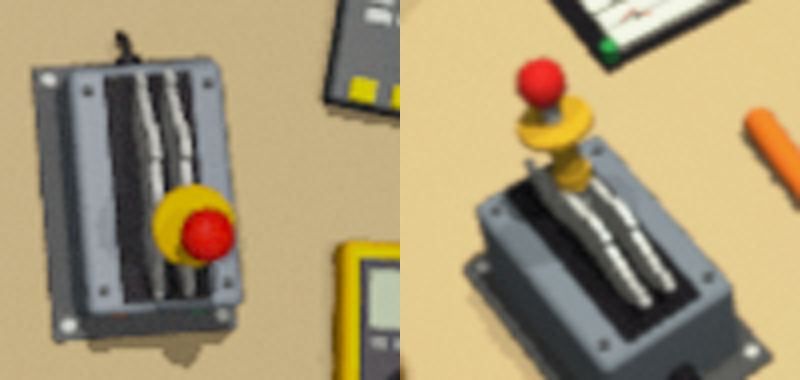

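step_arm --pt "0 0 1" --pt "0 0 1" --pt "0 0.2 1" --pt "0.2 0.5 1" --pt "0.6 0.9 0" --pt "0.7 1 0" --pt "0.7 1 0" --pt "0.7 1 0" --pt "0.7 1 0" --pt "0.7 1 0" --pt "0.7 1 0" --pt "0.7 1 0" --turn '[0,0,0,0,-0.4,-0.4,-0.4,-0.4,-0.4,-0.4,-0.4,-0.3]' --grip 0

```text
time: 1.3
ee_pos: [0.4153, -0.3464, 0.3223]
eef_rot: [0.999, 0.038, -0.0, -0.0]
ft_force: [-0.0, -0.5, 0.9]
width: 0.0867
grip_force: 0.0
```

step_arm --pt "0.7 1 0" --pt "0.7 1 0" --pt "0.7 1 0" --pt "0.7 1 0" --pt "0.7 1 0" --pt "0.7 1 0" --pt "0.3 0.5 0" --pt "0 0 0" --pt "0 0 0" --turn '[0,0,0,0,0,0,0,0,0]'

```text
time: 2.2
ee_pos: [0.5267, -0.1864, 0.3224]
eef_rot: [0.999, 0.039, -0.0, 0.0]
ft_force: [-0.4, -1.3, 0.3]
width: 0.0872
grip_force: 0.0
```

step_arm --pt "0.08 0.08 -0.5" --pt "0 0 -0.8" --pt "0 0 -0.8" --pt "0 0 -0.8" --pt "0 0 -0.8" --pt "0 0 -0.5" --pt "0 0 -0.5" --pt "0 0 -0.4" --pt "0 0 -0.2" --pt "0 0 0" --pt "0 0 0" --turn '[0,0,0,0,0,0,0,0,0,0,0]'

```text
time: 3.3
ee_pos: [0.5296, -0.1831, 0.1906]
eef_rot: [0.999, 0.039, 0.0, 0.0]
ft_force: [0.7, 0.5, -0.2]
width: 0.0875
grip_force: 0.0
```

```bash
python3 - <<'E'
from h import *
c=camera("scene")["image"];d=camera("top")["image"]
r=lambda a:cv2.resize(a,None,fx=4,fy=4,interpolation=cv2.INTER_CUBIC)
cv2.imwrite("pics/c1.png",np.hstack([r(d[165:260,280:380]),r(c[160:255,135:235])])[...,::-1])
E
```

```text
(no output)
```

View pics/c1.png

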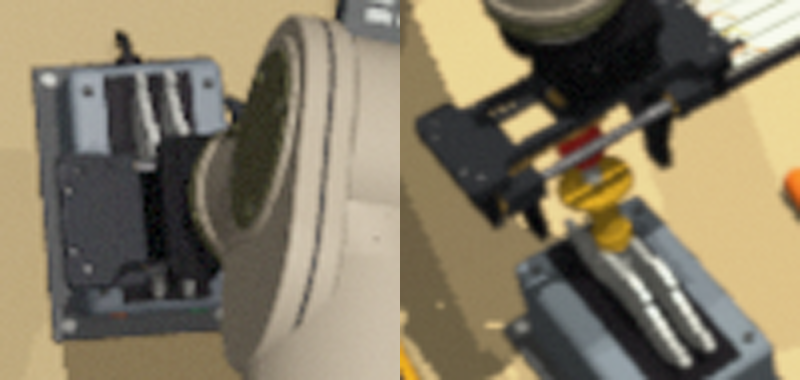

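The scene view shows the fingers straddling the yellow flange, which sits at about (595,185) in the crop, and the knob is clear of the gripper body. Closing now.

step_arm --pt "0 0 0" --pt "0 0 0" --pt "0 0 0" --pt "0 0 0" --pt "0 0 0" --pt "0 0 0" --pt "0 0 0" --pt "0 0 0" --turn '[0,0,0,0,0,0,0,0]' --grip 1 --newtons 50

```text
time: 4.2
ee_pos: [0.5293, -0.1836, 0.1901]
eef_rot: [0.999, 0.039, 0.0, 0.0]
ft_force: [1.1, -3.4, -0.9]
width: 0.0499
grip_force: 50.0
```

step_arm --pt "-0.03 0 0.12" --pt "-0.03 0 0.12" --pt "-0.03 0 0.12" --pt "-0.02 0 0.1" --pt "0 0 0" --pt "0 0 0" --turn '[0,0,0,0,0,0]'

```text
time: 4.8
ee_pos: [0.5265, -0.1838, 0.201]
eef_rot: [0.999, 0.039, -0.0, 0.0]
ft_force: [3.0, -4.3, -7.2]
width: 0.0496
grip_force: 50.0
```

```bash
python3 - <<'E'
from h import *
c=camera("scene")["image"]
r=lambda a:cv2.resize(a,None,fx=6,fy=6,interpolation=cv2.INTER_CUBIC)
cv2.imwrite("pics/c2.png",r(c[160:255,135:235])[...,::-1])
p0=np.array([.5293,.1901]);p=read_state();print(p["ee_pos"].round(4),p["ft_force"].round(2),p["torque"].round(3))
# arc targets: relative to grip pose, theta0=-.228
t0=-.228;r0=.154;r1=.1660;yaw=.08
for t in np.arange(-.228,.54,.064):
    dx=r1*np.sin(t)-r0*np.sin(t0);dz=r1*np.cos(t)-r0*np.cos(t0)
    print(round(t,3),(np.array([.5293,-.1836,.1901])+[dx*np.cos(yaw),dx*np.sin(yaw),dz]).round(4))
E
```

```text
[ 0.5265 -0.1837  0.201 ] [ 4.2  -5.22 -7.02] [-1.067 -0.777  0.026]
-0.228 [ 0.5266 -0.1838  0.2018]
-0.164 [ 0.537  -0.183   0.2039]
-0.1 [ 0.5475 -0.1821  0.2053]
-0.036 [ 0.558  -0.1813  0.206 ]
0.028 [ 0.5686 -0.1804  0.206 ]
0.092 [ 0.5792 -0.1796  0.2054]
0.156 [ 0.5897 -0.1788  0.2041]
0.22 [ 0.6001 -0.1779  0.2021]
0.284 [ 0.6104 -0.1771  0.1994]
0.348 [ 0.6204 -0.1763  0.1961]
0.412 [ 0.6303 -0.1755  0.1922]
0.476 [ 0.6398 -0.1747  0.1876]
```

View pics/c2.png

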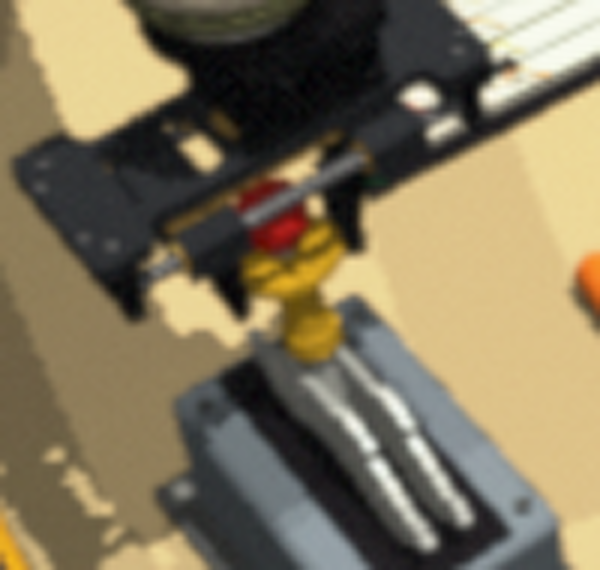

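The collar is up: the flange now sits just below the red knob at about (290,265), and the 7 N down-pull matches the spring. Swinging along the arc.

step_arm --pt "0.21 0.016 0.07" --pt "0.21 0.016 0.04" --pt "0.21 0.016 0.03" --pt "0.21 0.017 0.03" --pt "0.21 0.016 0.015" --pt "0.21 0.017 0.015" --pt "0 0 0" --turn '[0,0,0,0,0,0,0]'

```text
time: 5.55
ee_pos: [0.5575, -0.1813, 0.2053]
eef_rot: [0.999, 0.039, -0.002, 0.0]
ft_force: [-0.1, -5.4, -7.3]
width: 0.0496
grip_force: 50.0
```

step_arm --pt "0.21 0.017 0.01" --pt "0.21 0.017 0.01" --pt "0.21 0.016 0.0" --pt "0.22 0.017 -0.02" --pt "0.21 0.016 -0.024" --pt "0.21 0.016 -0.028" --pt "0.21 0.016 -0.036" --pt "0.21 0.017 -0.044" --pt "0 0 0" --turn '[0,0,0,0,0,0,0,0,0]'

```text
time: 6.45
ee_pos: [0.5995, -0.178, 0.2017]
eef_rot: [0.999, 0.039, -0.002, 0.0]
ft_force: [-0.3, -4.9, -7.5]
width: 0.0498
grip_force: 50.0
```

step_arm --pt "0.23 0.018 -0.05" --pt "0.23 0.018 -0.06" --pt "0.23 0.018 -0.07" --pt "0.23 0.018 -0.075" --pt "0.23 0.018 -0.085" --pt "0.23 0.018 -0.095" --pt "0.22 0.018 -0.1" --pt "0.22 0.018 -0.11" --pt "0 0 0" --pt "0 0 0" --turn '[0,0,0,0,0,0,0,0,0,0]'

```text
time: 7.45
ee_pos: [0.6448, -0.1746, 0.1855]
eef_rot: [0.999, 0.039, -0.002, 0.0]
ft_force: [-1.1, -4.0, -7.4]
width: 0.0497
grip_force: 50.0
```

step_arm --pt "-0.05 -0.004 -0.1" --pt "-0.05 -0.004 -0.1" --pt "-0.05 -0.004 -0.1" --pt "-0.05 -0.004 -0.09" --pt "0 0 0" --pt "0 0 0" --turn '[0,0,0,0,0,0]'

```text
time: 8.05
ee_pos: [0.6401, -0.1749, 0.1769]
eef_rot: [0.999, 0.039, -0.001, 0.0]
ft_force: [-1.8, -4.3, -4.5]
width: 0.0499
grip_force: 50.0
```

step_arm --pt "0 0 0" --pt "0 0 0" --pt "0 0 0" --pt "0 0 0" --pt "0 0 0" --pt "0 0 0" --turn '[0,0,0,0,0,0]' --grip 0

```text
time: 8.65
ee_pos: [0.641, -0.1739, 0.1776]
eef_rot: [0.999, 0.04, 0.0, -0.0]
ft_force: [0.4, -0.1, 0.8]
width: 0.0849
grip_force: 0.0
```

step_arm --pt "0 0 0.3" --pt "0 0 0.6" --pt "0 0 0.8" --pt "0 0 0.8" --pt "0 0 1" --pt "0 0 1" --pt "0 0 0.6" --pt "-1 0 0" --pt "-1 0 0" --pt "-1 0 0" --pt "-1 0 0" --pt "-1 0 0" --turn '[0,0,0,0,0,0,0,0,0,0,0,0]'

```text
time: 9.85
ee_pos: [0.5148, -0.1741, 0.3054]
eef_rot: [0.999, 0.039, 0.0, 0.0]
ft_force: [-0.4, 0.2, 0.2]
width: 0.0871
grip_force: 0.0
```

```bash
python3 - <<'E'
from h import *
D={}
for n in("scene","top"):
    c=camera(n);D[n]=c;P=pts(c);H=hsv(c);near=(abs(P[...,0]-.63)<.09)&(abs(P[...,1]+.18)<.06)&(c["z_map"]>0)
    m=((H[...,0]<6)|(H[...,0]>174))&(H[...,1]>150)&near&(P[...,2]>.18);q=P[m]
    if len(q)>10: print(n,"knob",len(q),(np.linalg.lstsq(np.c_[2*q,np.ones(len(q))],(q**2).sum(1),rcond=None)[0])[:3].round(4))
    m=(H[...,0]>18)&(H[...,0]<36)&(H[...,1]>120)&near&(P[...,2]>.12);q=P[m]
    if len(q): print("yellow",len(q),q.min(0).round(3),q.max(0).round(3))
r=lambda a:cv2.resize(a,None,fx=4,fy=4,interpolation=cv2.INTER_CUBIC)
cv2.imwrite("pics/c3.png",np.hstack([r(D["top"]["image"][165:260,280:380]),r(D["scene"]["image"][175:270,145:245])])[...,::-1])
E
```

```text
scene knob 113 [ 0.7374 -0.2152  0.4694]
yellow 208 [ 0.541 -0.24   0.121] [ 0.67  -0.124  0.485]
top knob 120 [ 0.6533 -0.1746  0.2145]
yellow 272 [ 0.601 -0.201  0.122] [ 0.655 -0.151  0.214]
```

View pics/c3.png

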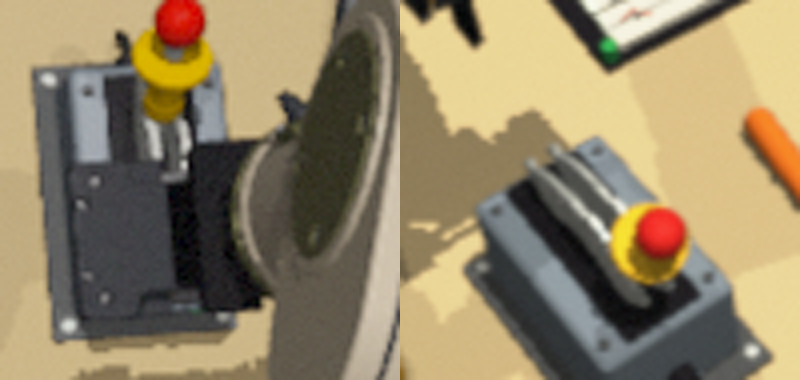

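Top view: the lever leans away, knob at about (180,22), and the rod shows between knob and flange. I'll check the collar is fully home numerically.

```bash
python3 - <<'E'
from h import *
def rep(c,o,k):
    P=pts(c) if "z_map" in c else 0;H=hsv(c);c0=c["z_map"]>0
    yaw=.08;d=P-np.array([o[0],o[1],.05]);a=d[...,0]*np.cos(yaw)+d[...,1]*np.sin(yaw);l=-d[...,0]*np.sin(yaw)+d[...,1]*np.cos(yaw)
    th=k;rad=a*np.sin(th)+d[...,2]*np.cos(th);off=np.hypot(a*np.cos(th)-d[...,2]*np.sin(th),l)
    m=(H[...,0]>18)&(H[...,0]<36)&(H[...,1]>120)&c0&(off<.03)&(rad>.1)&(rad<.2)
    r=rad[m];print("theta",k,"radius pct of yellow",np.percentile(r,[5,25,50,75,90,95]).round(4),"rim pts top",np.percentile(rad[m&(off>.016)],[25,50,75]).round(4))
rep(dict(np.load("top0.npz")),(.5616,-.1816),-.228)
c=camera("top")
for k in(.49,.51):rep(c,(.5616,-.1816),k)
rep(dict(np.load("scene0.npz")),(.5653,-.1816),-.228)
rep(camera("scene"),(.5653,-.1816),.5)
E
```

```text
theta -0.228 radius pct of yellow [0.1543 0.1561 0.1571 0.1585 0.1595 0.1603] rim pts top [0.1562 0.1571 0.1582]
theta 0.49 radius pct of yellow [0.1068 0.1268 0.1564 0.1577 0.1586 0.1592] rim pts top [0.1555 0.1569 0.1582]
theta 0.51 radius pct of yellow [0.1067 0.1267 0.1563 0.1575 0.1586 0.1591] rim pts top [0.1556 0.1568 0.158 ]
theta -0.228 radius pct of yellow [0.1084 0.1269 0.1568 0.1586 0.1597 0.1605] rim pts top [0.1564 0.1577 0.1591]
theta 0.5 radius pct of yellow [0.1521 0.1554 0.1567 0.1582 0.159  0.1598] rim pts top [0.1555 0.1567 0.1582]
```

The flange sits at the same radius as before the lift (0.157 m against 0.157 m), so the collar is home behind the tooth. The robot is clear of everything.

```bash
python3 -c "
from bench import *
print(close_job())"
```

```text
the job is handed in; nothing more can be done
None
```

The hoist lever is pushed over to about 0.5 rad on the far side with its collar measured fully home behind the gate. I touched nothing else, and the job was handed in at about 10 s of the 48 s allowed, with no verdict returned.

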